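Brace a jar in its drawer and unscrew the tight cap

TASK

Push the open drawer of the jar stand fully home until it snaps into its detent, so that the square jar standing on it is braced between the stand's rubber cheeks and cannot spin. Then unscrew the jar's tight metal cap anticlockwise until its threads come free, leaving the jar standing down in the drawer, and raise the cap straight up until it is just clear of the jar's mouth. Finish while still holding it there, level, still and centred just above the mouth, without letting go; leave the other things on the bench alone.

Things in the scene. Friction and masses are not known exactly. Their poses are not given: they have to be found in the camera images.
- stand: Dark steel stand fixed on the bench, 175 (x) by 124 mm, walls 54 mm high, open above. Origin: on the bench, where the jar's axis stands when the drawer is home. x: the way the drawer slides home (roughly away from the robot), z up. Two black rubber cheeks 30 to 54 mm above the bench leave a 68 mm gap (y = +/-34 mm) from x = -25 to 35 mm, flaring out to x = -50 mm.
- drawer (a joint): How far the drawer is open, m: 0 is fully home against its stop; starts 0.07 open; slides along the stand's x axis. Slides with 1 to 2 N; over the last 10 mm a sprung ball detent resists with up to about 10 N, and from 4 mm it snaps home. Seated: under 0.0025.
- drawer_front (a point): Centre of the outer (robot-side) face of the drawer's plain aluminium front plate, 36 mm above the bench; plate 110 mm wide (y), 8 mm thick, from 12 to 60 mm above the bench, no handle: push it along +x. 78 mm in front (-x) of the jar's axis; moves with the drawer; axes as the stand's.
- jar_mouth (a point): Centre of the rim of the white jar, 98 mm above its underside; z: jar's axis, x and y square to its sides. 64 mm square body 64 mm high, neck 42 mm wide from 74 mm up; rubber seal up to 5 mm above the rim; 0.45 kg. It stands (underside 18 mm above the bench) on a low round boss of the drawer, loose: spins until the cheeks brace it, and comes along if the screwed-on cap is pulled up.
- cap_center (a point): Centre of the round ribbed steel cap, 58 mm wide, 21 mm high, 40 g; z up its axis. Screwed on: about 5 mm below the rim level (112 mm above the bench). A sprung seal makes it tight, 0.4 to 0.9 N m: grip it with 50 N or more. Turned anticlockwise (from above) it is free after 50 to 72 degrees relative to the jar; a stop comes at 100 to 120 (forced hard against it, it jams). A hand turn of 80 to 90 degrees always frees it.
- sprayer: Bystander: blue trigger spray bottle, 68 mm wide, 195 mm high, origin under its centre. Leave alone.
- carton: Bystander: brown carton 110 x 80 x 70 mm, origin under its centre. Leave alone.
- tape: Bystander: roll of brown tape, 90 mm wide, 45 mm high, lying flat, origin under its centre. Leave alone.
Not all that is in view belongs to the job. Of the things that look like the part that bears cap_center, the smallest one is meant.

How it is judged:
On the way, in this order (a step that is already met when the one before it is completed fails the run):
1. the drawer is home in its detent with the cap still screwed on (value of joint drawer below 0.0025 m and z of cap_center in the frame of jar_mouth below 0 m), for 0.2 s.
2. the cap has come off its threads and is clear of the jar, which stays braced (z of cap_center in the frame of jar_mouth above 0.012 m and value of joint drawer below 0.004 m), for 0.1 s.
At the end, for the whole second after the job is handed in: Drawer home (open under 4 mm), the jar upright down in it, and the gripper holding the cap off the jar for the last second: lower edge 2 to 50 mm above the rim, centre within 20 mm of the jar's axis, level within 10 degrees, still, touching only the gripper (value of joint drawer below 0.004 m and z of jar_mouth in the frame of stand between 0.112 and 0.12 m and angle between jar_mouth's own z axis and vertical below 0.08 rad and z of cap_center in the frame of jar_mouth between 0.0125 and 0.06 m and horizontal distance between cap_center and jar_mouth below 0.02 m and angle between cap_center's own z axis and vertical below 0.17 rad and contact force between the fingers and cap above 2 N and contact force between cap and jar below 0.1 N and contact force between cap and stand below 0.1 N and linear speed of cap below 0.02 m/s); the arm keeps its last pose, push and grip.
It fails at once if the jar is pulled up out of the drawer (z of jar_mouth in the frame of stand above 0.122 m).
It fails at once if the jar is tipped (angle between jar_mouth's own z axis and vertical above 0.2 rad).
It fails at once if a bystander is disturbed (distance of any of sprayer, carton, tape from where it was at the start of the episode above 0.03 m).
It also fails if it takes over 51 s, if anything falls off the work surface, if the arm or the gripper's body presses on something with over 40 N, if the wrist force passes 120 N, or if a joint passes its speed limit or range.

ROBOT

A 7-joint arm with a two-finger parallel gripper is mounted at the origin on the work surface. World frame = base frame: x ahead of the robot, y to its left, z up, the work surface at z = 0. Lengths are in m, angles in rad, forces in N, time in s.
With the tool pointing down it reaches from about 0.425 to 0.925 m from the base axis. Payload 6.8 kg.
Tool frame: the origin (TCP) lies midway between the tips of the shut fingers; the grasp point (between the pads) lies 19 mm behind it; z points along the fingers, y is the direction in which the jaws open and shut (so a half turn about z gives the same grasp; the last joint's range is limited). The gripper opens to 85 mm and grips with 20 to 120 N. Pads are 22 mm wide; open, the fingers measure 114 mm over their backs; the gripper's body (76 mm by 85 mm) begins 54 mm behind the grasp point. The pads swing forward as they close: fully open they stand 13 mm farther back than shut.
Start: joints at [1.07, 0.477, 0.022, 1.555, -0.011, 1.109, -0.083], TCP at [0.258, -0.624, 0.231] pointing down, gripper open.
Joint ranges: [-2.96, 2.96], [-0.34, 2.1], [-1.41, 1.46], [0.24, 2.44], [-1.37, 4.51], [0.17, 1.92], [-2.96, 2.96]. Speed limits (rad/s): [2.39, 2.39, 3.14, 3.14, 3.14, 3.14, 3.14].

INTERFACE

Orientations are given as a unit quaternion [w, x, y, z].
In Python, from station import bot gives the robot as it stands. The module is installed in compiled form; this text tells all that it offers.
- The arm moves only by the tool play_rows, never from a script. Its argument "motion" is a list of rows, each a list of 2 entries, a list of its own where there are three numbers: the shift along the tool's x, y, z as a fraction of full scale, then the turn, a rotation vector about the tool's x, y, z as a fraction of full scale. In form: [[[tx, ty, tz], [rx, ry, rz]], ...]. A call has 1 to 8 rows; each row is the pose to reach, as a shift and turn from the pose measured when the call began, along the tool's axes at that moment, turning the shorter way round; what a row does not reach only later rows make up. Full scale, the value 1, is 400 mm for a shift and 360 degrees for a turn. A row lasts 1/10 s, in which the tool goes at most 50 mm and 8.59 degrees, less where a joint would pass 70% of its speed; a pose out of reach is approached as far as the arm can. A call with a number of a shift or a turn outside -1 to 1 is refused whole. A call with a gripper value outside its range is refused whole. "fingers" is the finger opening in mm, from 0 to 85.4, set as the call begins (left out, the last holds). The fingers move at their own pace and stop on an object; "grip_force" is the grip in N (left out, the last holds). Time passes only in rows, so rows that repeat a pose let the fingers close. It gives the time, the measured TCP pose, the force and the opening at its end, in the units of the state.
- bot.get_obs(): the state, without advancing time (a new reading comes with each control period).
- bot.read_camera(name): name is "scene" or "side" or "wrist"; returns a dict with "pixels" (384x512x3 uint8, red, green, blue), "range_z" (384x512 float32, m along the optical axis (not along the pixel's ray), 0 where there is no reading), "fovy" (degrees; the focal length in pixels is half the picture's height over the tangent of half this angle, whatever the lens; pixels are square), "cx", "cy" (the principal point, pixels), "pose" (4x4, takes a point from camera to world coordinates). Camera axes: x right, y down, z forward; pixel columns grow to the right and rows downward; lengths in m; the calibration is good to about 2 mm. A picture is of the moment at which its call begins.
- bot.hand_in(): hands the job in, once; it reports no verdict.
The state is a dict: "t": time; "q": joint angles; "joint_vel": joint speeds; "joint_torque": joint torques, N m; "eef_pos": TCP position; "tool_rot": TCP orientation; "contact_force": force on the tool from outside, world axes, zero at the start; "torque": the same for the moment, N m; "gripper_width": opening from 0.0 (shut) to 1.0 (fully open).
Only numpy, scipy, OpenCV 4.12 (cv2) and the standard library are available. Lean on these libraries where they do the work, as an engineer would, in place of code of your own. Each camera call takes 0.05 s, during which the arm holds its last target.

## Working session

There is one attempt and no reset: what is moved stays moved. The work goes in short steps, Python scripts to look and compute and a tool call to move; the robot and the scene stay as the last step left them, time stands still between calls to the robot, and variables do not carry over. Pictures are saved under pics/ and viewed, and the job is handed in when it is done.

Besides the shell and the picture viewer there is one more tool, called after "Call:" as name(argument=value, ...), one argument or row to a line, values as JSON. play_rows: Moves the arm, as the interface text tells. Shift numbers are shares of 400 mm and turn numbers shares of 360 degrees, none past 1 either way. Its arguments: {"type":"object","properties":{"motion":{"type":"array"},"fingers":{"type":"number"},"grip_force":{"type":"number"}},"required":["motion"]}

```bash
mkdir -p pics; cat > h.py <<'E'
import numpy as np,cv2
from station import bot
def cam(n):
    c=bot.read_camera(n); c['f']=c['pixels'].shape[0]/2/np.tan(np.radians(c['fovy'])/2); return c
def cloud(c):
    z=c['range_z']; v,u=np.mgrid[:z.shape[0],:z.shape[1]]
    p=np.stack([(u-c['cx'])/c['f']*z,(v-c['cy'])/c['f']*z,z],-1)
    T=np.array(c['pose']); w=p@T[:3,:3].T+T[:3,3]; w[z<=0]=np.nan; return w
E
python3 - <<'E'
from h import *
o=bot.get_obs()
for k in o: print(k,np.round(o[k],3))
for n in ['scene','side','wrist']:
    c=cam(n); cv2.imwrite(f'pics/{n}0.png',c['pixels'][:,:,::-1]); np.savez(f'{n}0.npz',**c); print(n,np.round(c['pose'],2).tolist(),c['fovy'])
E
```

```text
t 0.0
q [ 1.07   0.478  0.022  1.556 -0.012  1.109 -0.083]
joint_vel [ 0.001  0.    -0.    -0.    -0.001 -0.001  0.001]
joint_torque [-1.0000e-03 -5.9645e+01  1.6080e+00 -2.8120e+01  1.3000e-02  1.0000e-02
 -0.0000e+00]
eef_pos [ 0.258 -0.623  0.23 ]
tool_rot [-0.001  0.981  0.195 -0.   ]
contact_force [ 0.476 -1.312  0.415]
torque [0.022 0.03  0.027]
gripper_width 0.999
scene [[0.4, 0.61, -0.69, 1.37], [0.92, -0.26, 0.3, -0.37], [0.0, -0.75, -0.66, 0.9], [0.0, 0.0, 0.0, 1.0]] 48.802121220569056
side [[-0.75, -0.47, 0.46, 0.02], [-0.66, 0.54, -0.53, 0.56], [0.0, -0.7, -0.72, 0.88], [0.0, 0.0, 0.0, 1.0]] 55.24879553143602
wrist [[0.38, -0.88, -0.27, 0.33], [-0.92, -0.37, -0.11, -0.59], [-0.0, 0.29, -0.96, 0.37], [0.0, 0.0, 0.0, 1.0]] 68.75660253879153
```

View pics/scene0.png

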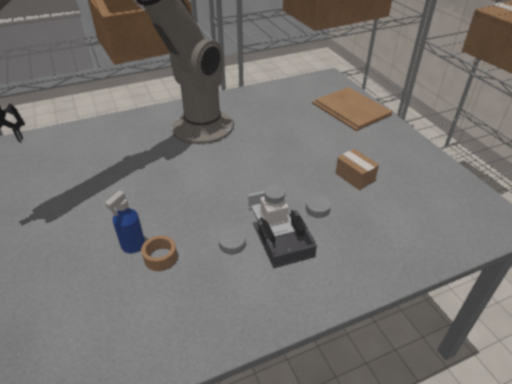

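View pics/side0.png

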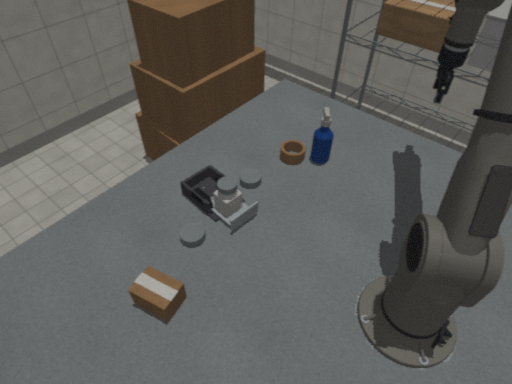

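View pics/wrist0.png

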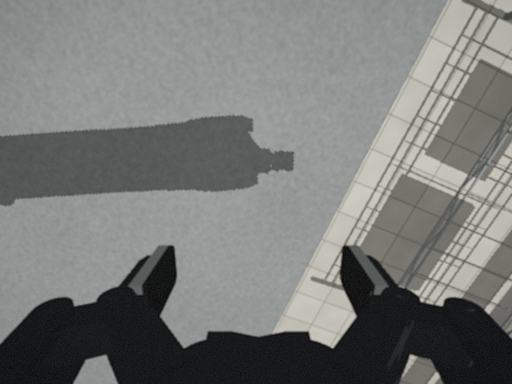

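The scene view shows the stand at about (285,240), with the jar and its cap at (275,195) and the drawer front at (258,200). Loose lids lie at (232,241) and (318,206), the sprayer is at (128,228), the tape at (158,251) and the carton at (357,168). The side view agrees: cap at (228,186), front plate at (243,215). Next I measure them.

```bash
python3 - <<'E'
from h import *
for n in ['scene','side']:
    c=dict(np.load(f'{n}0.npz')); w=cloud(c); im=c['pixels']
    X,Y,Z=w[...,0],w[...,1],w[...,2]
    m=(Z>0.008)&(Z<0.25)&(X>0.3)&(X<1.1)&(abs(Y)<0.75)
    k,l,s,_=cv2.connectedComponentsWithStats(m.astype(np.uint8))
    for i in range(1,k):
        if s[i,4]>60:
            p=w[l==i]; print(n,s[i],p.min(0).round(3),p.max(0).round(3))
    # cap top
    cap=m&(Z>0.114)&(Z<0.13)&(X>.5)&(X<.9)&(abs(Y)<0.35)
    k,l,s,_=cv2.connectedComponentsWithStats(cap.astype(np.uint8))
    for i in range(1,k):
        if s[i,4]>30:
            p=w[l==i]; print('cap',s[i],p.min(0).round(3),p.max(0).round(3),np.median(p[:,2]).round(4), cv2.minEnclosingCircle(p[:,:2].astype(np.float32)))
    v=cv2.resize(im[130:280,170:350],None,fx=4,fy=4,interpolation=cv2.INTER_CUBIC)
    cv2.imwrite(f'pics/{n}0z.png',v[:,:,::-1])
E
```

```text
scene [ 336  149   44   40 1131] [0.441 0.317 0.008] [0.566 0.422 0.076]
scene [ 249  184   69   83 3302] [ 0.499 -0.047  0.008] [0.751 0.087 0.126]
scene [ 106  190   72   80 2202] [ 0.483 -0.408  0.008] [ 0.63  -0.268  0.197]
scene [306 195  25  22 433] [0.551 0.138 0.008] [0.627 0.212 0.032]
scene [219 228  27  25 544] [ 0.579 -0.153  0.008] [ 0.654 -0.08   0.032]
cap [265 184  21  17 275] [0.55  0.    0.114] [0.612 0.059 0.126] 0.1221 ((0.5807793736457825, 0.02769380435347557), 0.03149891644716263)
side [311 107  23  56 796] [ 0.466 -0.404  0.008] [ 0.53  -0.337  0.196]
side [281 140  25  24 459] [ 0.535 -0.358  0.008] [ 0.624 -0.269  0.051]
side [ 181  165   78   66 2572] [ 0.494 -0.047  0.008] [0.747 0.09  0.126]
side [240 168  22  19 349] [ 0.572 -0.154  0.008] [ 0.647 -0.078  0.031]
side [180 222  26  24 492] [0.546 0.138 0.008] [0.62  0.212 0.034]
side [ 129  266   58   55 1938] [0.435 0.316 0.008] [0.559 0.418 0.075]
cap [218 176  20  16 250] [ 0.548 -0.002  0.114] [0.607 0.057 0.126] 0.1216 ((0.5779251456260681, 0.026796074584126472), 0.03149302303791046)
```

```bash
sleep 1
```

```text
(no output)
```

View pics/scene0z.png

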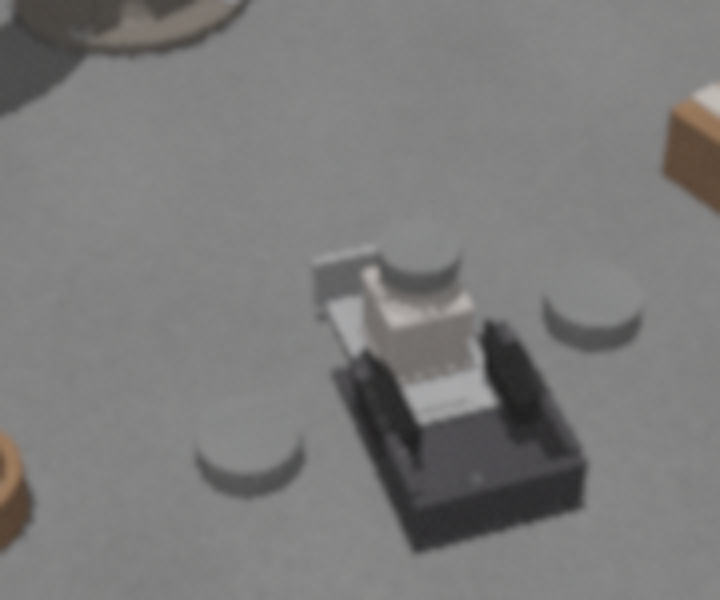

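View pics/side0z.png

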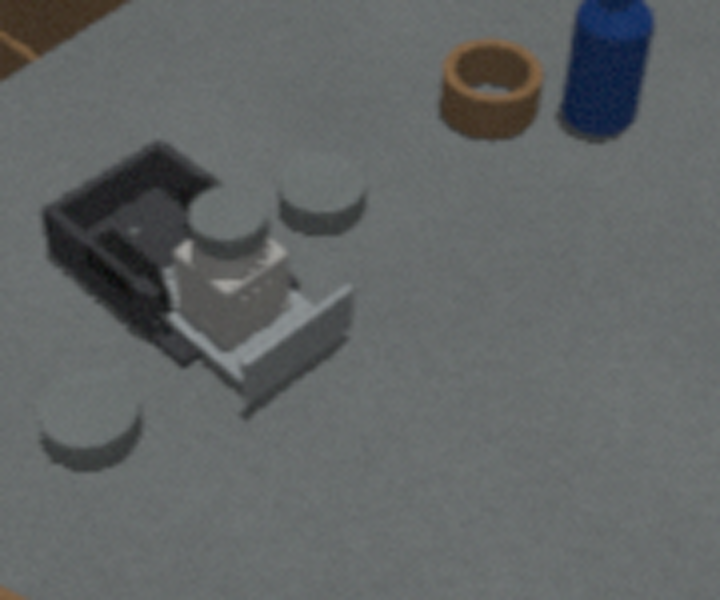

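```bash
python3 - <<'E'
from h import *
for n in ['scene','side']:
    c=dict(np.load(f'{n}0.npz')); w=cloud(c); X,Y,Z=w[...,0],w[...,1],w[...,2]
    roi=(X>.48)&(X<.78)&(Y>-.07)&(Y<.12)
    p=w[roi&(Z>.008)&(Z<.058)]
    dark=roi&(Z>.012)&(Z<.06)&(c['pixels'].max(-1)<75)
    q=w[dark][:,:2].astype(np.float32); print(n,'dark rect',cv2.minAreaRect(q),len(q))
    if n=='side':
        # front plate face points: x small
        f=w[roi&(Z>.02)&(Z<.056)]
        u=np.array([np.cos(-.1),np.sin(-.1)])
    # whole footprint rect incl. plate, z<0.07
    print(' all rect',cv2.minAreaRect(w[roi&(Z>.012)&(Z<.066)][:,:2].astype(np.float32)))
    pl=w[roi&(Z>.02)&(Z<.066)&(X<.535)]
    vx,vy,x0,y0=cv2.fitLine(pl[:,:2].astype(np.float32),cv2.DIST_HUBER,0,.001,.001).ravel()
    print(' plate',len(pl),np.degrees(np.arctan2(vy,vx)),x0,y0, pl.min(0),pl.max(0))
E
```

```text
scene dark rect ((0.6660190224647522, 0.020060647279024124), (0.1219741627573967, 0.16432081162929535), 84.75423431396484) 1093
 all rect ((0.6246588826179504, 0.025421589612960815), (0.12548673152923584, 0.24712853133678436), 85.2584228515625)
 plate 167 85.224434 0.507438 0.0067840824 [ 0.4990674  -0.01863531  0.02012672] [0.5345111  0.03224261 0.06487501]
side dark rect ((0.6199623942375183, 0.02640797570347786), (0.12170782685279846, 0.24498742818832397), 84.96869659423828) 857
 all rect ((0.6209865808486938, 0.0242629311978817), (0.12552174925804138, 0.24751149117946625), 85.0400390625)
 plate 310 85.06997 0.50082546 0.03979379 [ 0.49397575 -0.02103928  0.02002234] [0.5342477  0.08968755 0.06450584]
```

```bash
cat >> h.py <<'E'
from scipy.spatial.transform import Rotation as Ro
def row(p,yaw,o=None):
    "world tcp target, yaw deg of tool x, tool down -> shares"
    o=o or bot.get_obs(); q=np.array(o['tool_rot']); R=Ro.from_quat(np.r_[q[1:],q[0]])
    D=Ro.from_euler('z',yaw,degrees=True)*Ro.from_euler('x',180,degrees=True)
    t=R.inv().apply(np.array(p)-o['eef_pos'])/.4
    r=np.degrees((R.inv()*D).as_rotvec())/360
    print('row',t.round(4).tolist(),r.round(4).tolist(),'| t',o['t'],'pos',np.round(o['eef_pos'],4),'F',np.round(o['contact_force'],1),'q7',round(o['q'][6],2))
E
python3 -c "
from h import *
row([.39,-.3,.23],-5)"
```

```text
row [0.6137, -0.6203, 0.0022] [-0.0002, 0.0001, 0.0764] | t 0.15 pos [ 0.2582 -0.6232  0.2306] F [-0.3 -0.4 -0.1] q7 -0.08
```

Call:
play_rows(
  motion=[
    [[0.61,-0.62,0],[0,0,0.0764]],
    [[0.61,-0.62,0],[0,0,0.0764]],
    [[0.61,-0.62,0],[0,0,0.0764]],
    [[0.61,-0.62,0],[0,0,0.0764]],
    [[0.61,-0.62,0],[0,0,0.0764]],
    [[0.61,-0.62,0],[0,0,0.0764]],
    [[0.61,-0.62,0],[0,0,0.0764]],
    [[0.61,-0.62,0],[0,0,0.0764]],
  ],
  fingers=0,
  grip_force=40,
)

```text
t: 0.95
eef_pos: [0.3916, -0.294, 0.2309]
tool_rot: [-0.002, 0.999, -0.038, 0.0]
contact_force: [-0.7, -0.7, 0.7]
gripper_width: -0.007
```

```bash
python3 -c "
from h import *
row([.455,.0395,.20],-5)"
```

```text
row [0.0941, -0.8431, 0.0803] [-0.0006, 0.0, 0.0017] | t 0.95 pos [ 0.3916 -0.294   0.2309] F [-0.7 -0.7  0.7] q7 -1.14
```

Call:
play_rows(
  motion=[
    [[0.094,-0.843,0.08],[0,0,0]],
    [[0.094,-0.843,0.08],[0,0,0]],
    [[0.094,-0.843,0.08],[0,0,0]],
    [[0.094,-0.843,0.08],[0,0,0]],
    [[0.094,-0.843,0.08],[0,0,0]],
    [[0.094,-0.843,0.08],[0,0,0]],
    [[0.094,-0.843,0.08],[0,0,0]],
    [[0.094,-0.843,0.08],[0,0,0]],
  ],
)

```text
t: 1.75
eef_pos: [0.4556, 0.046, 0.2001]
tool_rot: [-0.003, 0.999, -0.034, 0.0]
contact_force: [-0.6, -0.1, -0.0]
gripper_width: 0.008
```

```bash
python3 -c "
from h import *
row([.455,.0395,.042],-5)"
```

```text
row [-0.0007, 0.0191, 0.3952] [-0.0011, -0.0001, 0.0032] | t 1.75 pos [0.4556 0.046  0.2001] F [-0.6 -0.1 -0. ] q7 -1.94
```

Call:
play_rows(
  motion=[
    [[0,0.019,0.1],[0,0,0.003]],
    [[0,0.019,0.2],[0,0,0.003]],
    [[0,0.019,0.3],[0,0,0.003]],
    [[0,0.019,0.35],[0,0,0.003]],
    [[0,0.019,0.395],[0,0,0.003]],
    [[0,0.019,0.395],[0,0,0.003]],
    [[0,0.019,0.395],[0,0,0.003]],
  ],
)

```text
t: 2.45
eef_pos: [0.4553, 0.039, 0.0422]
tool_rot: [-0.003, 0.999, -0.043, 0.0]
contact_force: [0.7, 0.4, -0.2]
gripper_width: -0.001
```

```bash
python3 - <<'E'
from h import *
row([.485,.037,.042],-5)
c=cam('side'); cv2.imwrite('pics/s1.png',cv2.resize(c['pixels'][120:280,150:360],None,fx=3.5,fy=3.5)[:,:,::-1])
E
```

```text
row [0.0744, -0.0015, 0.0004] [-0.001, 0.0, 0.0001] | t 2.45 pos [0.4553 0.039  0.0422] F [ 0.7  0.4 -0.2] q7 -2.08
```

View pics/s1.png

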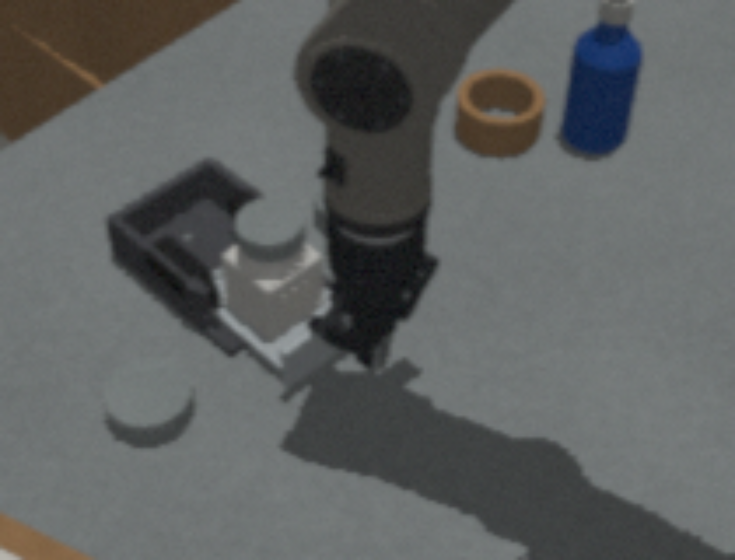

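The side view shows the closed fingers at (375,360), just in front of the drawer plate, with the gripper body clear of the cap at (268,220). Next I push.

Call:
play_rows(
  motion=[
    [[0.04,0,0],[0,0,0]],
    [[0.07,0,0],[0,0,0]],
    [[0.09,0,0],[0,0,0]],
    [[0.11,0,0],[0,0,0]],
    [[0.13,0,0],[0,0,0]],
    [[0.15,0,0],[0,0,0]],
    [[0.17,0,0],[0,0,0]],
    [[0.19,0,0],[0,0,0]],
  ],
)

```text
t: 3.3
eef_pos: [0.532, 0.0324, 0.0427]
tool_rot: [-0.003, 0.999, -0.043, 0.001]
contact_force: [-1.9, 0.0, 0.2]
gripper_width: 0.001
```

```bash
python3 - <<'E'
from h import *
row([.550,.0312,.042],-5)
c=cam('side'); cv2.imwrite('pics/s2.png',cv2.resize(c['pixels'][120:280,150:360],None,fx=3.5,fy=3.5)[:,:,::-1])
E
```

```text
row [0.045, -0.0008, 0.0019] [-0.0011, -0.0001, 0.0001] | t 3.3 pos [0.532  0.0324 0.0427] F [-1.9  0.   0.2] q7 -2.02
```

View pics/s2.png

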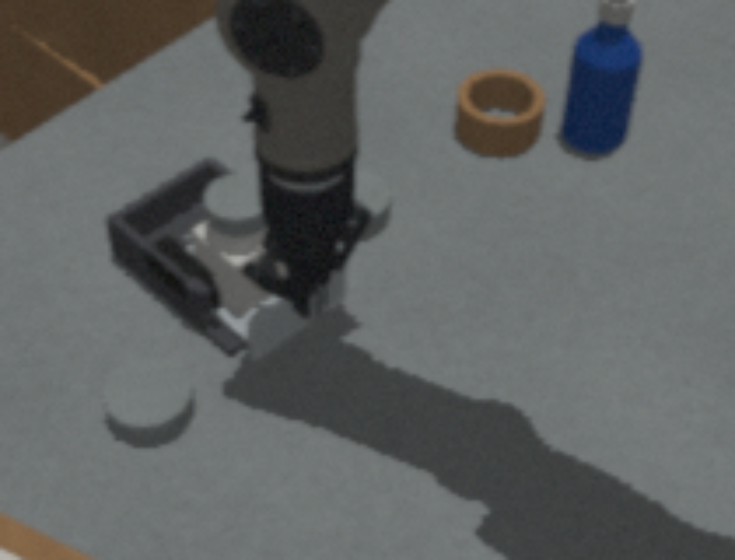

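The drawer is sliding with about 2 N and the jar is entering the cheeks. I'll keep going slowly into the detent.

Call:
play_rows(
  motion=[
    [[0.015,0,0.002],[0,0,0]],
    [[0.025,0,0.002],[0,0,0]],
    [[0.035,0,0.002],[0,0,0]],
    [[0.042,0,0.002],[0,0,0]],
    [[0.047,0,0.002],[0,0,0]],
    [[0.052,0,0.002],[0,0,0]],
    [[0.057,0,0.002],[0,0,0]],
    [[0.057,0,0.002],[0,0,0]],
  ],
)

```text
t: 4.15
eef_pos: [0.5543, 0.0306, 0.0417]
tool_rot: [-0.003, 0.999, -0.043, -0.0]
contact_force: [-5.2, 1.2, 1.4]
gripper_width: -0.003
```

Call:
play_rows(
  motion=[
    [[0.005,0,0],[0,0,0]],
    [[0.01,0,0],[0,0,0]],
    [[0.015,0,0],[0,0,0]],
    [[0.015,0,0],[0,0,0]],
  ],
)

```text
t: 4.55
eef_pos: [0.5604, 0.0301, 0.0417]
tool_rot: [-0.003, 0.999, -0.043, -0.0]
contact_force: [-1.8, -0.2, -1.3]
gripper_width: -0.002
```

Call:
play_rows(
  motion=[
    [[0.005,0,0],[0,0,0]],
    [[0.01,0,0],[0,0,0]],
    [[0.01,0,0],[0,0,0]],
  ],
)

```text
t: 4.85
eef_pos: [0.5604, 0.03, 0.0411]
tool_rot: [-0.003, 0.999, -0.043, -0.004]
contact_force: [-12.6, 1.8, 10.3]
gripper_width: -0.008
```

The drawer is against its stop: I commanded 4 mm, it didn't advance, and the force rose to 12.6 N. Next I back off, rise and open.

Call:
play_rows(
  motion=[
    [[-0.05,0,0],[0,0,0]],
    [[-0.1,0,0],[0,0,0]],
    [[-0.15,0,-0.02],[0,0,0]],
    [[-0.15,0,-0.14],[0,0,0]],
    [[-0.15,0,-0.26],[0,0,0]],
    [[-0.15,0,-0.38],[0,0,0]],
    [[-0.15,0,-0.43],[0,0,0]],
    [[-0.15,0,-0.43],[0,0,0]],
  ],
)

```text
t: 5.65
eef_pos: [0.5053, 0.0345, 0.2178]
tool_rot: [-0.003, 0.999, -0.043, 0.0]
contact_force: [-0.0, 0.8, 0.1]
gripper_width: -0.001
```

Call:
play_rows(
  motion=[
    [[-0.1,0,0],[0,0,0]],
    [[-0.1,0,0],[0,0,0]],
  ],
  fingers=85,
  grip_force=90,
)

```text
t: 5.85
eef_pos: [0.4618, 0.0378, 0.2168]
tool_rot: [-0.003, 0.999, -0.043, -0.001]
contact_force: [-0.0, 0.0, -0.2]
gripper_width: 0.331
```

```bash
python3 - <<'E'
from h import *
for n in ['scene','side','wrist']:
    c=cam(n); w=cloud(c); X,Y,Z=w[...,0],w[...,1],w[...,2]
    cap=(Z>0.112)&(Z<0.13)&(X>.59)&(X<.7)&(Y>-.04)&(Y<.08)
    p=w[cap]; print(n,len(p))
    if len(p)>30:
        print('cap',p.min(0).round(3),p.max(0).round(3),np.median(p[:,2]).round(4), cv2.minEnclosingCircle(p[:,:2].astype(np.float32)))
    pts=w[(Z>.02)&(Z<.066)&(X>.48)&(X<.78)&(Y>-.07)&(Y<.12)]
    if n!='wrist': print('rect',cv2.minAreaRect(pts[:,:2].astype(np.float32)))
    im=c['pixels'] if n=='wrist' else cv2.resize(c['pixels'][130:280,150:350],None,fx=3.5,fy=3.5)
    cv2.imwrite(f'pics/{n}3.png',im[:,:,::-1])
row([.6485,.0212,.2],-5)
E
```

```text
scene 313
cap [ 0.62  -0.006  0.112] [0.679 0.052 0.126] 0.1222 ((0.6491168737411499, 0.0220248531550169), 0.03157325088977814)
rect ((0.6593047976493835, 0.02223513275384903), (0.12519623339176178, 0.1781868189573288), 85.00517272949219)
side 238
cap [ 0.617 -0.008  0.112] [0.675 0.052 0.126] 0.1216 ((0.6468216776847839, 0.02141830325126648), 0.030753282830119133)
rect ((0.6540918946266174, 0.02055823802947998), (0.12641730904579163, 0.17488475143909454), 85.31610107421875)
wrist 14
row [0.4586, 0.0021, 0.0439] [-0.001, -0.0001, 0.0002] | t 6.0 pos [0.4658 0.0377 0.2174] F [0.6 0.2 0.5] q7 -1.93
```

View pics/side3.png

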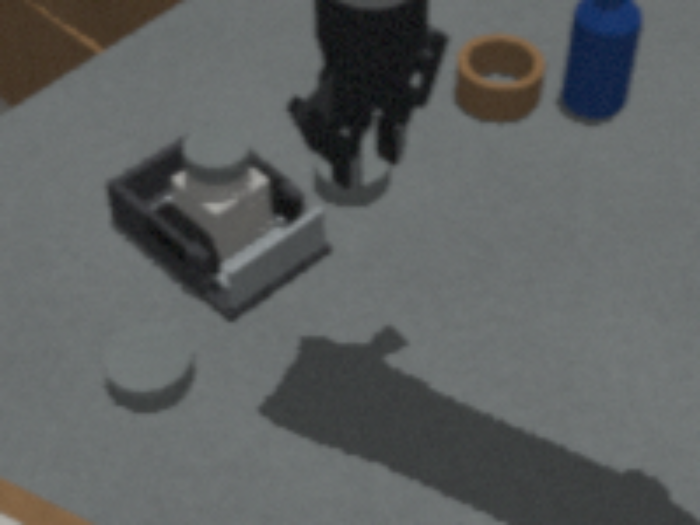

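View pics/wrist3.png

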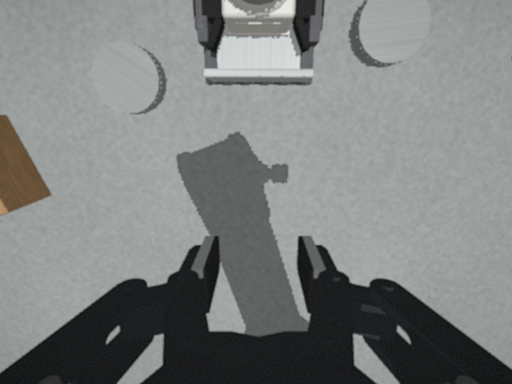

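The side view shows the plate flush with the stand, with the jar between the cheeks. The cap is at about (0.648, 0.0217), having moved 70 mm. I'll move over it.

Call:
play_rows(
  motion=[
    [[0.1,0,0.02],[0,0,0]],
    [[0.2,0.001,0.03],[0,0,0]],
    [[0.32,0.001,0.04],[0,0,0]],
    [[0.42,0.001,0.044],[0,0,0]],
    [[0.457,0.001,0.044],[0,0,0]],
    [[0.457,0.001,0.044],[0,0,0]],
    [[0.457,0.001,0.044],[0,0,0]],
  ],
)

```text
t: 6.7
eef_pos: [0.6478, 0.0217, 0.1988]
tool_rot: [-0.003, 0.999, -0.043, -0.0]
contact_force: [-0.3, -0.1, 0.1]
gripper_width: 0.995
```

```bash
python3 - <<'E'
from h import *
c=cam('wrist'); w=cloud(c); X,Y,Z=w[...,0],w[...,1],w[...,2]
cap=(Z>0.118)&(Z<0.13)&(X>.59)&(X<.7)&(Y>-.03)&(Y<.07)
p=w[cap]; print(len(p),p.min(0),p.max(0),np.median(p[:,2]),cv2.minEnclosingCircle(p[:,:2].astype(np.float32)))
cv2.imwrite('pics/w4.png',c['pixels'][:,:,::-1])
print(bot.get_obs()['gripper_width'])
row([.648,.0215,.095],-5)
E
```

```text
3721 [ 0.61888196 -0.00654262  0.11800588] [0.6774     0.05240405 0.12550985] 0.12326808247465465 ((0.6479834914207458, 0.02280125580728054), 0.0297158882021904)
0.9948688320956248
row [0.002, 0.0024, 0.2605] [-0.001, 0.0001, 0.0002] | t 6.75 pos [0.6473 0.0219 0.1992] F [-0.8  0.1 -0.1] q7 -1.9
```

View pics/w4.png

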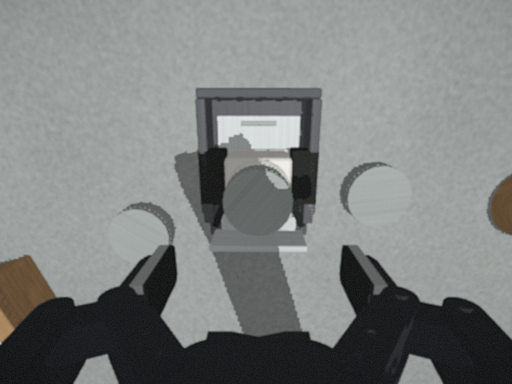

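The wrist view shows the cap at (257,200), midway between the fingers and clear of both. Next I descend and grip.

Call:
play_rows(
  motion=[
    [[0.002,0.001,0.08],[-0.001,0,0]],
    [[0.002,0.001,0.16],[-0.001,0,0]],
    [[0.002,0.001,0.21],[-0.001,0,0]],
    [[0.002,0.001,0.24],[-0.001,0,0]],
    [[0.002,0.001,0.26],[-0.001,0,0]],
    [[0.002,0.001,0.26],[-0.001,0,0]],
    [[0.002,0.001,0.26],[-0.001,0,0]],
  ],
)

```text
t: 7.45
eef_pos: [0.6486, 0.0221, 0.0962]
tool_rot: [-0.0, 0.999, -0.043, 0.001]
contact_force: [-0.5, 0.3, 0.3]
gripper_width: 0.997
```

Call:
play_rows(
  motion=[
    [[0,0,0],[0,0,0]],
    [[0,0,0],[0,0,0]],
    [[0,0,0],[0,0,0]],
    [[0,0,0],[0,0,0]],
    [[0,0,0],[0,0,0]],
    [[0,0,0],[0,0,0]],
  ],
  fingers=40,
  grip_force=90,
)

```text
t: 8.05
eef_pos: [0.6496, 0.0225, 0.0981]
tool_rot: [-0.0, 0.999, -0.043, 0.002]
contact_force: [-1.3, 0.3, 7.4]
gripper_width: 0.651
```

```bash
python3 - <<'E'
from h import *
row([.648,.0215,.095],85)
o=bot.get_obs(); print(np.round(o['torque'],2),o['gripper_width'])
c=cam('side'); cv2.imwrite('pics/s5.png',cv2.resize(c['pixels'][120:280,150:360],None,fx=3.5,fy=3.5)[:,:,::-1])
E
```

```text
row [-0.0037, 0.003, 0.0076] [0.0003, -0.0005, -0.2498] | t 8.05 pos [0.6496 0.0225 0.0981] F [-1.3  0.3  7.4] q7 -1.95
[0.01 0.35 0.02] 0.6512217776075163
```

View pics/s5.png

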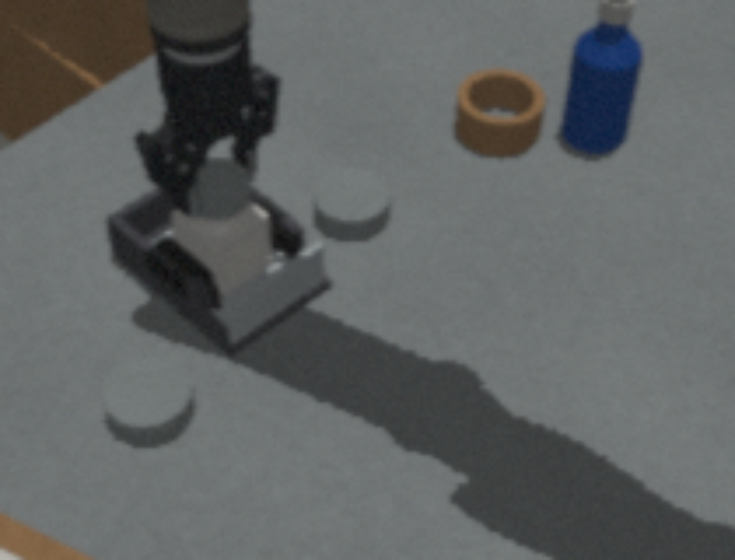

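The side view shows the fingers closed on the cap at (218,185), with an opening of about 56 mm. I'll start turning.

Call:
play_rows(
  motion=[
    [[0,0,0],[0,0,-0.012]],
    [[0,0,0],[0,0,-0.026]],
    [[0,0,0],[0,0,-0.04]],
    [[0,0,0],[0,0,-0.054]],
  ],
)

```text
t: 8.5
eef_pos: [0.6495, 0.0226, 0.0983]
tool_rot: [-0.0, 0.992, 0.128, 0.002]
contact_force: [0.6, 1.3, -1.1]
gripper_width: 0.653
```

```bash
python3 - <<'E'
from h import *
row([.648,.0215,.098],85)
o=bot.get_obs(); print(np.round(o['torque'],2),o['gripper_width'])
c=cam('side'); cv2.imwrite('pics/s6.png',cv2.resize(c['pixels'][120:280,150:360],None,fx=3.5,fy=3.5)[:,:,::-1])
E
```

```text
row [-0.0044, 0.0016, 0.0008] [0.0004, -0.0005, -0.1954] | t 8.5 pos [0.6495 0.0226 0.0983] F [ 0.6  1.3 -1.1] q7 -1.65
[ 0.15  0.04 -0.41] 0.6530465638303568
```

View pics/s6.png

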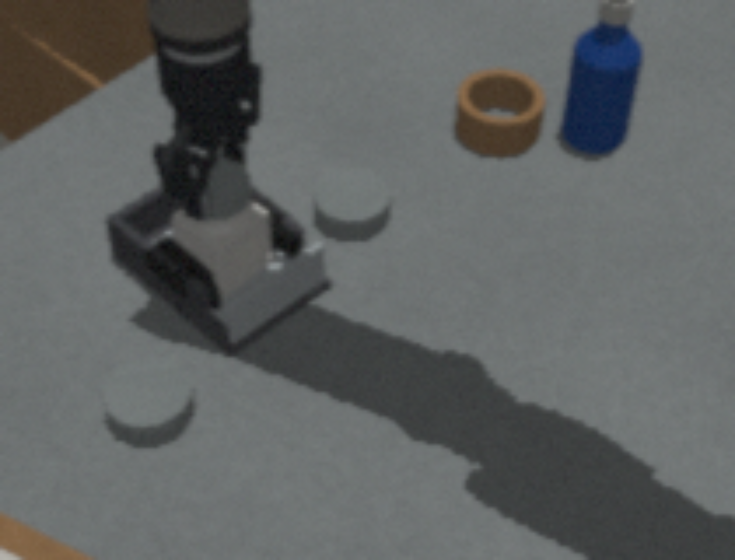

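Turned 20° with the jar still braced and 0.4 N m on the wrist. I'll carry on.

Call:
play_rows(
  motion=[
    [[0,0,0],[0,0,-0.014]],
    [[0,0,0],[0,0,-0.028]],
    [[0,0,0],[0,0,-0.042]],
    [[0,0,0],[0,0,-0.056]],
    [[0,0,0],[0,0,-0.07]],
    [[0,0,0],[0,0,-0.084]],
  ],
)

```text
t: 9.15
eef_pos: [0.6495, 0.0226, 0.0984]
tool_rot: [0.0, 0.923, 0.384, 0.002]
contact_force: [-1.3, 1.4, -1.7]
gripper_width: 0.65
```

```bash
python3 - <<'E'
from h import *
row([.6485,.0222,.098],85)
o=bot.get_obs(); print(np.round(o['torque'],2),o['gripper_width'])
E
```

```text
row [-0.0024, -0.0011, 0.001] [0.0004, -0.0004, -0.1105] | t 9.15 pos [0.6495 0.0226 0.0984] F [-1.3  1.4 -1.7] q7 -1.19
[ 0.21  0.13 -0.43] 0.6502133772043813
```

Call:
play_rows(
  motion=[
    [[0,0,0],[0,0,-0.014]],
    [[0,0,0],[0,0,-0.028]],
    [[0,0,0],[0,0,-0.042]],
    [[0,0,0],[0,0,-0.056]],
    [[0,0,0],[0,0,-0.07]],
    [[0,0,0],[0,0,-0.084]],
    [[0,0,0],[0,0,-0.098]],
    [[0,0,0],[0,0,-0.1]],
  ],
)

```text
t: 9.95
eef_pos: [0.6498, 0.0234, 0.1001]
tool_rot: [0.001, 0.759, 0.651, 0.002]
contact_force: [-3.6, 0.8, 8.7]
gripper_width: 0.652
```

```bash
python3 - <<'E'
from h import *
row([.6485,.0222,.098],85)
o=bot.get_obs(); print(np.round(o['torque'],2),o['gripper_width'])
c=cam('side'); cv2.imwrite('pics/s7.png',cv2.resize(c['pixels'][120:280,150:360],None,fx=3.5,fy=3.5)[:,:,::-1])
E
```

```text
row [-0.0035, -0.0028, 0.0053] [0.0007, -0.0004, -0.0104] | t 9.95 pos [0.6498 0.0234 0.1001] F [-3.6  0.8  8.7] q7 -0.65
[ 0.23  0.9  -0.14] 0.6515810922212528
```

View pics/s7.png

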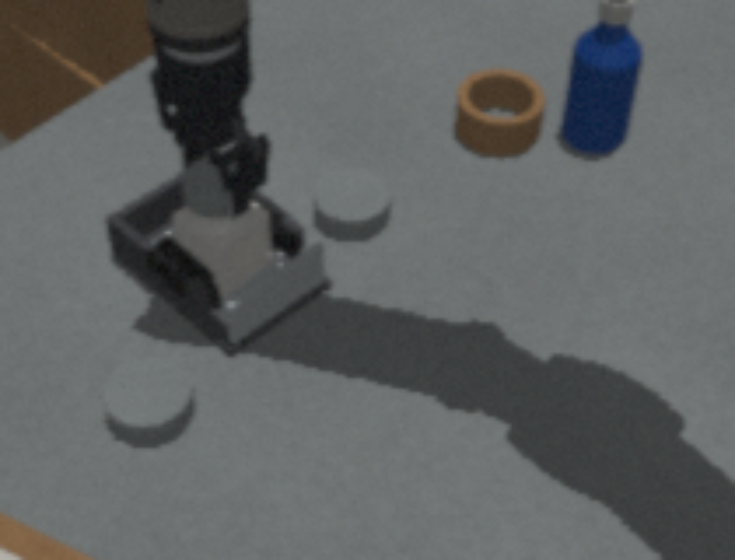

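The torque fell to 0.14 N m and the spring seal now pushes up with 8.7 N, so the threads are free after about 86°. I'll lift gently and check the force.

Call:
play_rows(
  motion=[
    [[0,0,-0.004],[0,0,0]],
    [[0,0,-0.008],[0,0,0]],
    [[0,0,-0.008],[0,0,0]],
  ],
)

```text
t: 10.3
eef_pos: [0.6498, 0.0232, 0.1035]
tool_rot: [0.001, 0.76, 0.65, 0.002]
contact_force: [-0.7, -0.7, 0.4]
gripper_width: 0.651
```

Call:
play_rows(
  motion=[
    [[0,0,-0.006],[0,0,0]],
    [[0,0,-0.012],[0,0,0]],
    [[0,0,-0.012],[0,0,0]],
  ],
)

```text
t: 10.6
eef_pos: [0.6502, 0.0232, 0.1088]
tool_rot: [0.001, 0.76, 0.65, 0.003]
contact_force: [-0.3, 0.7, -0.7]
gripper_width: 0.654
```

```bash
python3 - <<'E'
from h import *
row([.6483,.0222,.13],82)
E
```

```text
row [-0.0032, -0.0041, -0.053] [0.0008, -0.0004, -0.0024] | t 10.6 pos [0.6502 0.0232 0.1088] F [-0.3  0.7 -0.7] q7 -0.64
```

The force is near zero, so the jar isn't coming along. I'll raise the cap another 20 mm or so.

Call:
play_rows(
  motion=[
    [[0,0,-0.012],[0,0,0]],
    [[0,0,-0.024],[0,0,0]],
    [[-0.001,-0.001,-0.036],[0,0,0]],
    [[-0.003,-0.004,-0.048],[0,0,0]],
    [[-0.003,-0.004,-0.052],[0,0,0]],
    [[-0.003,-0.004,-0.052],[0,0,0]],
    [[-0.003,-0.004,-0.052],[0,0,0]],
    [[-0.003,-0.004,-0.052],[0,0,0]],
  ],
)

```text
t: 11.4
eef_pos: [0.6482, 0.0222, 0.1293]
tool_rot: [0.001, 0.76, 0.65, 0.002]
contact_force: [0.5, -0.9, -0.6]
gripper_width: 0.652
```

```bash
python3 - <<'E'
from h import *
o=bot.get_obs(); print(np.round(o['torque'],2),o['gripper_width'],np.abs(o['joint_vel']).max(),o['eef_pos'],o['contact_force'])
for n in ['scene','side']:
    c=cam(n); w=cloud(c); X,Y,Z=w[...,0],w[...,1],w[...,2]
    pts=w[(Z>.02)&(Z<.066)&(X>.48)&(X<.78)&(Y>-.07)&(Y<.12)]
    print('rect',cv2.minAreaRect(pts[:,:2].astype(np.float32)))
    h=cv2.cvtColor(c['pixels'],cv2.COLOR_RGB2HSV)
    near=(np.hypot(X-.648,Y-.022)<.05)
    m=near&(Z>.065)&(Z<.16)&(c['pixels'].min(-1)>110); print('whites z',np.nanpercentile(Z[m],[1,50,99]),m.sum())
    y0,x0=(130,200) if n=='scene' else (110,150)
    cv2.imwrite(f'pics/{n}8.png',cv2.resize(c['pixels'][y0:y0+150,x0:x0+200],None,fx=4,fy=4,interpolation=cv2.INTER_CUBIC)[:,:,::-1])
E
```

```text
[-0.05  0.06  0.03] 0.6516128691993386 0.002260049245144206 [0.64817932 0.02222122 0.1293359 ] [ 0.45925533 -0.93538541 -0.64870921]
rect ((0.6596840023994446, 0.022575050592422485), (0.1260777860879898, 0.17701177299022675), 83.95882415771484)
whites z [0.06571666 0.08390254 0.1225172 ] 359
rect ((0.655364990234375, 0.02038276568055153), (0.12704992294311523, 0.17713427543640137), 85.55410766601562)
whites z [0.08013477 0.08328751 0.0885284 ] 4
```

View pics/side8.png

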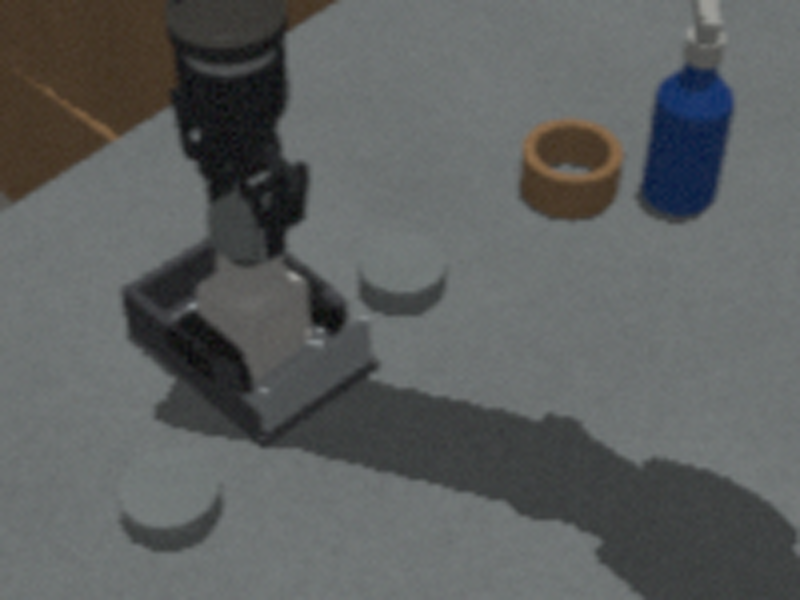

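View pics/scene8.png

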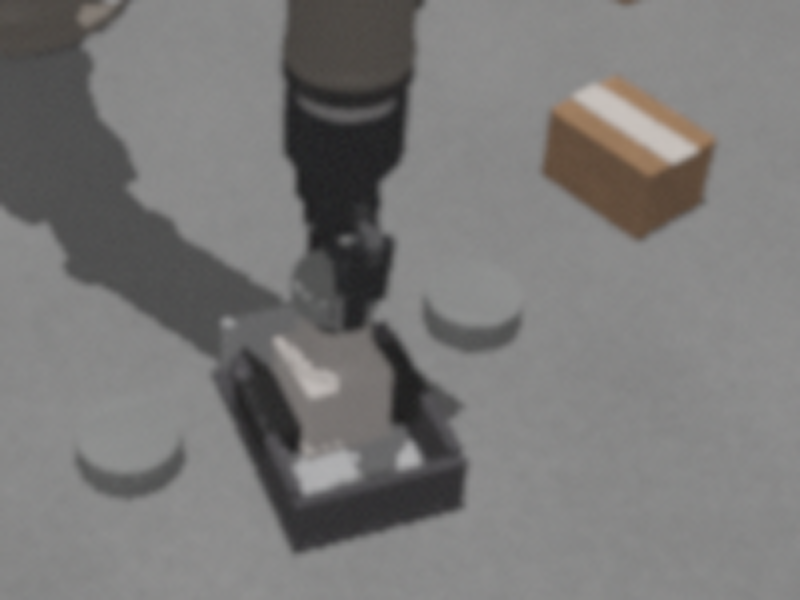

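The side view shows the jar still down in the home drawer, with its shoulder at z ≈ 0.083 m, and the cap lifted to (238,225). In the scene view the cap at (318,288) might be tilted, so I'll check that with depth.

```bash
python3 - <<'E'
from h import *
for n in ['scene','side','wrist']:
    c=cam(n); w=cloud(c); X,Y,Z=w[...,0],w[...,1],w[...,2]
    im=c['pixels']
    near=(np.hypot(X-.648,Y-.022)<.033)&(Z>.118)&(Z<.175)&(im.min(-1)>45)
    p=w[near]; print(n,len(p),np.nanmin(p,0).round(3),np.nanmax(p,0).round(3))
    # local normals
    gx=np.roll(w,-1,1)-np.roll(w,1,1); gy=np.roll(w,-1,0)-np.roll(w,1,0)
    nn=np.cross(gy,gx); nn/=np.linalg.norm(nn,axis=-1,keepdims=True)
    up=near&(abs(nn[...,2])>.8)
    t=w[up]
    if len(t)>8:
        print(' top pts',len(t),np.median(t,0).round(4),np.percentile(t[:,2],[5,25,75,95]).round(4))
        tt=t[abs(t[:,2]-np.median(t[:,2]))<.008]; A=np.c_[tt[:,:2]-tt[:,:2].mean(0),np.ones(len(tt))]
        print(' plane slope',np.linalg.lstsq(A,tt[:,2],rcond=None)[0].round(3))
    if n=='wrist': cv2.imwrite('pics/w9.png',im[:,:,::-1])
    else:
        y0,x0=(180,255) if n=='scene' else (145,185)
        cv2.imwrite(f'pics/{n}9.png',cv2.resize(im[y0:y0+50,x0:x0+60],None,fx=12,fy=12,interpolation=cv2.INTER_CUBIC)[:,:,::-1])
E
```

```text
scene 199 [ 0.616 -0.007  0.119] [0.676 0.042 0.173]
 top pts 78 [0.6444 0.0087 0.1535] [0.1517 0.1527 0.1545 0.1556]
 plane slope [ 0.022 -0.01   0.154]
side 187 [ 0.618 -0.008  0.119] [0.68  0.05  0.166]
 top pts 78 [0.6524 0.0308 0.1532] [0.1512 0.1523 0.1539 0.1556]
 plane slope [-0.     0.029  0.153]
wrist 11712 [ 0.617 -0.007  0.133] [0.681 0.051 0.174]
 top pts 4302 [0.6473 0.0217 0.1544] [0.1535 0.154  0.1548 0.1554]
 plane slope [ 0.003 -0.002  0.154]
```

View pics/w9.png

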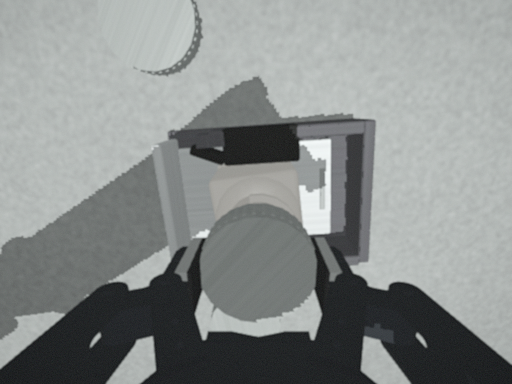

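View pics/scene9.png

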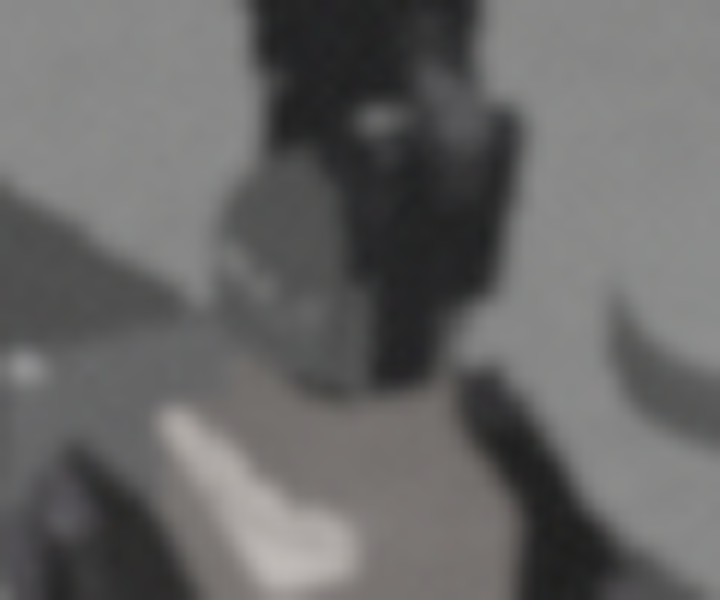

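View pics/side9.png

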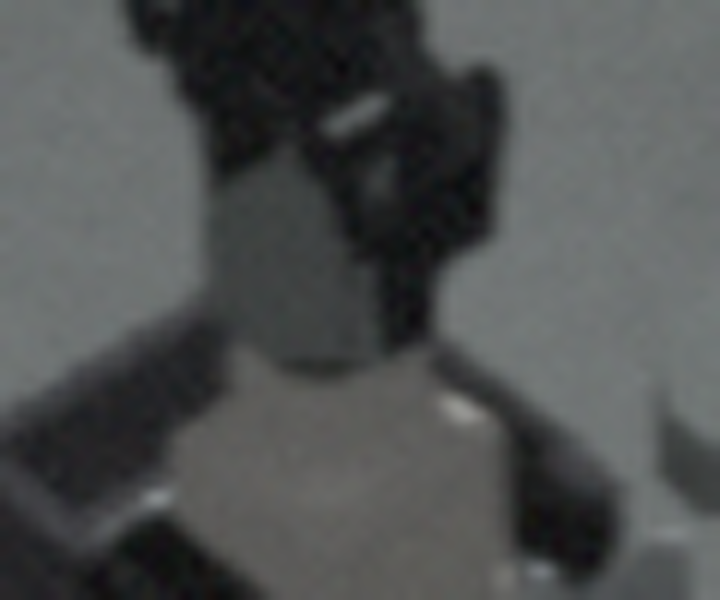

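The wrist view shows the cap held at (258,262) with the jar's neck below it. Its top plane is at z ≈ 0.154 m with a slope under 0.5°, so it is level and its centre is about 27 mm above the rim. Handing in.

```bash
python3 -c "
from h import *
print(bot.hand_in()); print(bot.get_obs()['t'])"
```

```text
the job is handed in; nothing more can be done
None
the job is handed in; nothing more can be done
```

The job is handed in with the cap off its threads and held above the jar; `hand_in` gave no verdict. I pushed the drawer home, gripped the cap at 90 N, turned it about 86° anticlockwise and lifted it about 30 mm.

**Drawer:** It stopped moving under a 12.6 N push. The cap had travelled 70 mm, and the front plate looked flush in the side view, including after the lift.

**Unscrewing:** The turning torque fell from about 0.43 to 0.14 N m as the threads came free. Wrist force stayed near zero on the way up, so the jar did not come along. Its shoulder afterwards measured 83–84 mm above the bench; 82 mm is expected.

**Cap at the end:** It is held still, with its centre about 27 mm above the rim (lower edge about 16 mm clear). It is centred to within a few millimetres. The wrist camera put the tilt under 0.5°, and the fitted slopes in the other two views were about 1–2°, on few points.

**Other checks:** The scene picture briefly suggested a tilted cap, but the depth data in all three views ruled that out. The scene and side cameras disagreed by 2–5 mm in x throughout. The sprayer, carton and tape were not touched and look unmoved, though I did not re-measure them. The last clock reading before the final pictures was 11.4 s.

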